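# Stack the curry tubs on their delivery trays

## Task

Pack the two deliveries: the two oblong tubs go on the oblong tray and the two round tubs on the round tray, on each tray the large tub in the middle of the tray floor and the small one centred on its lid, the oblong tubs lying lengthwise along their tray. Set each tub down gently, upright and without dropping it, and leave the square tub, the spice jar and the timer where they stand.

Things in the scene. Friction and masses are not known exactly. Their poses are not given: they have to be found in the camera images.
- large_oblong: Large oblong tub: sealed frosted tub of frozen curry (brown lower half) with a flat white lid; upright, loose, rigid. 110 mm long (x) by 66 mm wide (y) by 50 mm tall, about 0.28 kg. The lid is the top 8 mm and is the widest part (the wall below stands 1.5 mm further in). Origin at the centre of its underside, z up.
- small_oblong: Small oblong tub: sealed frosted tub of frozen curry (brown lower half) with a flat white lid; upright, loose, rigid. 84 mm long (x) by 50 mm wide (y) by 38 mm tall, about 0.13 kg. The lid is the top 8 mm and is the widest part (the wall below stands 1.5 mm further in). Origin at the centre of its underside, z up.
- large_round: Large round tub: sealed frosted tub of frozen curry (brown lower half) with a flat white lid; upright, loose, rigid. 68 mm diameter, 56 mm tall, about 0.17 kg. The lid is the top 8 mm and is the widest part (the wall below stands 1.5 mm further in). Origin at the centre of its underside, z up.
- small_round: Small round tub: sealed frosted tub of frozen curry (brown lower half) with a flat white lid; upright, loose, rigid. 50 mm diameter, 36 mm tall, about 0.06 kg. The lid is the top 8 mm and is the widest part (the wall below stands 1.5 mm further in). Origin at the centre of its underside, z up.
- oblong_tray: Shallow oblong grey plastic delivery tray, fixed to the table: 160 mm long (x) by 116 mm wide (y) outside, rim 12 mm above the table, walls 4 mm thick, flat floor 4 mm above its underside. The trays swap sides between starts, and this one lies turned by up to 40 degrees either way. Origin at the centre of its underside, z up.
- round_tray: Shallow round grey plastic delivery tray, fixed to the table: 128 mm outside diameter, rim 12 mm above the table, wall 4 mm thick, flat floor 4 mm above its underside. Origin at the centre of its underside, z up.
- square_tub: Square tub, not part of the job, to be left where it stands: same make, 66 by 66 mm, 44 mm tall, loose. Origin at the centre of its underside, z up.
- spice_jar: Bystander, to be left where it stands: amber glass spice jar with a dark cap, 48 mm diameter, 75 mm tall, loose. Origin at the centre of its underside, z up.
- timer: Bystander, to be left where it stands: flat black kitchen timer, 50 mm (x) by 70 mm (y), 24 mm tall, loose. Origin at the centre of its underside, z up.
Not all that is in view belongs to the job. Leave any orange look-alike of the round_tray alone. Leave any green or purple look-alike of the large_round alone.

How it is judged (in metres and radians):
At the end, for the whole second after the job is handed in: Large tubs flat on the floor of their own tray, within 15 mm of its centre; small ones flat on the matching large lid, within 12 mm of its centre; oblong tubs lengthwise within 12 degrees (either way round); all upright and at rest; square tub, jar and timer upright, moved under 15 mm (horizontal distance between large_oblong and oblong_tray below 0.015 m and z of large_oblong in the frame of oblong_tray between 0 and 0.009 m and angle between each of large_oblong, small_oblong, large_round, small_round's own z axis and vertical below 0.08 rad and linear speed of each of large_oblong, small_oblong, large_round, small_round below 0.02 m/s and angular speed of each of large_oblong, small_oblong, large_round, small_round below 0.15 rad/s and angle between the x axis of large_oblong and the x axis of oblong_tray, either way round below 0.21 rad and horizontal distance between small_oblong and large_oblong below 0.012 m and z of small_oblong in the frame of large_oblong between 0.046 and 0.055 m and angle between the x axis of small_oblong and the x axis of large_oblong, either way round below 0.21 rad and horizontal distance between large_round and round_tray below 0.015 m and z of large_round in the frame of round_tray between 0 and 0.009 m and horizontal distance between small_round and large_round below 0.012 m and z of small_round in the frame of large_round between 0.052 and 0.061 m and distance of each of square_tub, spice_jar, timer from where it was at the start of the episode below 0.015 m and angle between each of square_tub, spice_jar, timer's own z axis and vertical below 0.1 rad); the robot touches nothing.
It fails at once if the square tub is pushed away or tipped (distance of square_tub from where it was at the start of the episode above 0.015 m or angle between square_tub's own z axis and vertical above 0.1 rad).
It fails at once if the spice jar is pushed away or tipped (distance of spice_jar from where it was at the start of the episode above 0.015 m or angle between spice_jar's own z axis and vertical above 0.1 rad).
It fails at once if the timer is pushed away or tipped (distance of timer from where it was at the start of the episode above 0.015 m or angle between timer's own z axis and vertical above 0.1 rad).
It fails at once if a tub is dropped or knocked about (moves faster than 0.6 m/s while not held) ((linear speed of large_oblong above 0.6 m/s and contact force between large_oblong and the fingers below 0.05 N) or (linear speed of small_oblong above 0.6 m/s and contact force between small_oblong and the fingers below 0.05 N) or (linear speed of large_round above 0.6 m/s and contact force between large_round and the fingers below 0.05 N) or (linear speed of small_round above 0.6 m/s and contact force between small_round and the fingers below 0.05 N)).
It also fails if it takes over 104 s, if anything falls off the work surface, if the arm or the gripper's body presses on something with over 40 N, if the wrist force passes 120 N, or if a joint passes its speed limit or range.

## Robot

A 6-joint arm with a two-finger parallel gripper is mounted at the origin on the work surface. World frame = base frame: x ahead of the robot, y to its left, z up, the work surface at z = 0. Lengths are in mm, angles in rad, forces in N, time in s.
With the tool pointing down it reaches from about 350 to 875 mm from the base axis. Payload 4.2 kg.
Tool frame: the origin (TCP) lies at the very end of the fingers, on their centre line; the grasp point (between the pads) lies 19 mm behind it; z points along the fingers, y is the line along which they close (so a half turn about z gives the same grasp; the last joint's range is limited). The gripper opens to 85 mm and grips with 20 to 120 N. Pads are 22 mm wide; open, the fingers measure 114 mm over their backs; the gripper's body (76 mm by 85 mm) begins 54 mm behind the grasp point. The pads swing forward as they close: fully open they stand 13 mm farther back than shut.
Start: joints at [1.557, 0.385, 0.008, 0, -1.194, -0.259], TCP at [168.361, 601.875, 207.712] pointing down, gripper open.
Joint ranges: [-3.14, 3.14], [-1.21, 2.06], [-1.07, 1.41], [-3.16, 2.05], [-2.99, -0.16], [-3.1, 3.1]. Speed limits (rad/s): [2.79, 2.79, 3.14, 3.14, 3.14, 3.14].

## Interface

Orientations are given as a unit quaternion [x, y, z, w].
In Python, from bench import read_state, get_image, camera_model, job_done gives the robot as it stands.
- The arm moves only by the shell command python3 -m handwheel 'ROWS'. ROWS is JSON, a list of rows, each a list of 7 numbers: the shift along the tool's x, y, z in m, then the turn, a rotation vector about the tool's x, y, z in rad, then the gripper's target within -1 to 1 (fully open at 1, half-way at 0, shut at -1). In form: [[dx, dy, dz, wx, wy, wz, jaw], ...]. A call has 1 to 10 rows; each row is the pose to reach, as a shift and turn from the pose commanded when the call began, along the tool's axes at that moment; what a row does not reach only later rows make up. A row lasts 1/8 s, in which the tool goes at most 62.5 mm and 10.7 degrees, less where a joint would pass 70% of its speed; a pose out of reach is approached as far as the arm can. A call with a gripper value outside its range is refused whole. The fingers move at their own pace and stop on an object; the grip force is fixed at half the most. Time passes only in rows, so rows that repeat a pose let the fingers close. It gives the time, the measured TCP pose, the force, the opening and the grip force at its end, in the units of the state.
- read_state(): the state, without advancing time (a new reading comes with each control period).
- get_image(name): name is "side" or "top"; returns (picture, depth): 400x640x3 uint8, blue, green, red; 400x640 float32, mm along the optical axis (not along the pixel's ray), 0 where there is no reading.
- camera_model(name): a dict with "K" (3x3 intrinsics, pixels), "rvec" (rotation vector, rad) and "tvec" (3), from world to camera coordinates, as OpenCV has them. Camera axes: x right, y down, z forward; pixel columns grow to the right and rows downward; lengths in mm; the calibration is good to about 2 mm. A picture is of the moment at which its call begins. camera_model takes no time and is no camera call.
- job_done(): hands the job in; it is judged then, once.
The state is a dict: "clock": time; "joints": joint angles; "joint_vel": joint speeds; "joint_efforts": joint torques, N m; "position": TCP position; "ee_rot": TCP orientation; "contact_force": force on the tool from outside, world axes, zero at the start; "wrist_torque": the same for the moment, N m; "gripper_width": finger opening in mm; "grasp_force": force on a finger pad.
Only numpy, scipy, OpenCV 4.12 (cv2) and the standard library are available. Lean on these libraries where they do the work, as an engineer would, in place of code of your own. Each camera call takes 0.05 s, during which the arm holds its last target. There are 200 camera calls.

## Working session

There is one attempt and no reset: what is moved stays moved. The work goes in short steps, Python scripts to look and compute and a shell command to move; the robot and the scene stay as the last step left them, time stands still between calls to the robot, and variables do not carry over. Pictures are saved under pics/ and viewed, at most 15 in all, crops included, and the job is handed in when it is done.

```bash
mkdir -p pics; ls
python3 - <<'E'
from bench import *
import cv2,numpy as np
for n in("top","side"):
    im,d=get_image(n); cv2.imwrite(f"pics/{n}0.png",im); np.save(f"{n}_d0.npy",d)
    m=camera_model(n); print(n,m)
s=read_state(); print(s)
E
```

```text
pics
top {'K': array([[376.17505196,   0.        , 321.91909476],
       [  0.        , 376.17505196, 202.011311  ],
       [  0.        ,   0.        ,   1.        ]]), 'rvec': array([ 2.16234828, -2.04685808,  0.22234784]), 'tvec': array([-65.87031723, 518.98381979, 826.20111004])}
side {'K': array([[429.56958822,   0.        , 321.63734903],
       [  0.        , 429.56958822, 198.63100243],
       [  0.        ,   0.        ,   1.        ]]), 'rvec': array([ 2.25216023, -0.29734472,  0.11653106]), 'tvec': array([-529.37886784,  104.74819581, 1221.17441259])}
{'clock': 0.1, 'joints': array([ 1.55661402e+00,  3.85445075e-01,  6.78121831e-03, -4.21907157e-04,
       -1.19402260e+00, -2.58599140e-01]), 'joint_vel': array([-0.00225522, -0.00215996,  0.00190311,  0.00212958, -0.0006602 ,
       -0.00055097]), 'joint_efforts': array([-1.87560759e-04, -3.93318129e+01,  1.88928080e+01,  4.19797406e+00,
       -2.60230241e-03,  5.98957641e-06]), 'position': array([168.21907481, 601.34840065, 206.76117965]), 'ee_rot': array([ 9.90702152e-01, -1.36045264e-01, -7.94129661e-05,  9.61920785e-04]), 'contact_force': array([ 0.27256802,  0.11526055, -0.72157247]), 'wrist_torque': array([ 0.0525903 , -0.0127135 ,  0.00866176]), 'grasp_force': 0.0, 'gripper_width': 85.42062558695831}
```

View pics/top0.png

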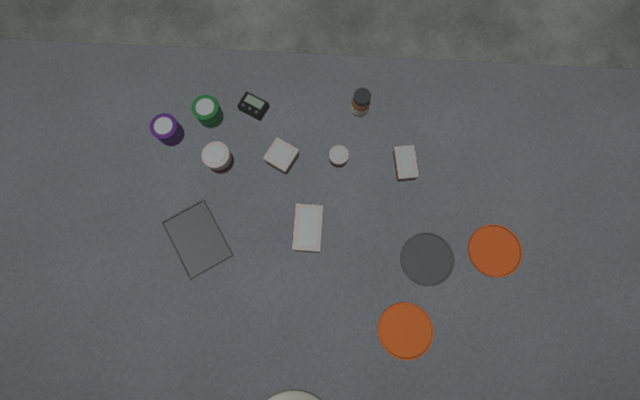

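View pics/side0.png

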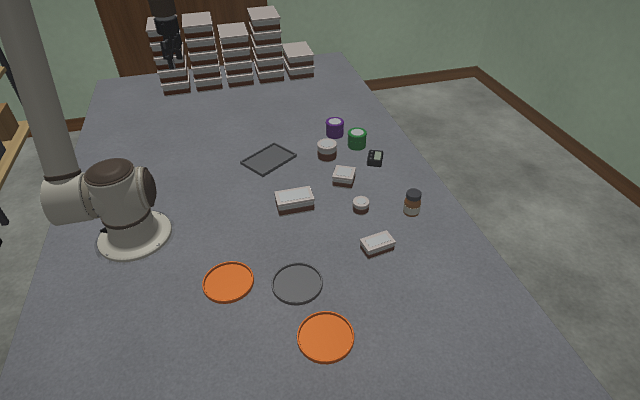

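The top view shows the oblong tray (198,238), round grey tray (427,259), large oblong tub (308,228), small oblong (406,162), large round (216,156), small round (339,155), square tub (281,155), timer (254,105) and jar (361,101). The side view agrees. The orange plates and the green and purple tubs are decoys.

```bash
cat > h.py <<'E'
import cv2,numpy as np
from bench import *
def cam(n):
    m=camera_model(n);R=cv2.Rodrigues(m["rvec"])[0];return m["K"],R,m["tvec"].ravel()
def cast(n,px,z):
    K,R,t=cam(n);px=np.atleast_2d(px).astype(float)
    d=(np.c_[px,np.ones(len(px))]@np.linalg.inv(K).T)@R; C=-R.T@t
    return (C+d*((z-C[2])/d[:,2])[:,None])[:,:2]
def cloud(n,d):
    K,R,t=cam(n);v,u=np.mgrid[:400,:640]
    p=np.stack([u,v,np.ones_like(u)],-1)@np.linalg.inv(K).T*d[...,None]
    return (p-t)@R
def rect(P):
    (c,wh,a)=cv2.minAreaRect(P.astype(np.float32))
    w,h=wh
    if w<h: w,h,a=h,w,a+90
    return np.round(c,1),round(w,1),round(h,1),round((a+90)%180-90,1)
def blobs(n,mask,z,im=None,amin=60):
    out=[]
    for c in cv2.findContours(mask.astype(np.uint8),cv2.RETR_EXTERNAL,cv2.CHAIN_APPROX_NONE)[0]:
        if cv2.contourArea(c)<amin: continue
        out.append((c[:,0].mean(0).round(),)+rect(cast(n,c[:,0],z)))
    return out
E
python3 - <<'E'
from h import *
im=cv2.imread("pics/top0.png");d=np.load("top_d0.npy");X=cloud("top",d)
hsv=cv2.cvtColor(im,cv2.COLOR_BGR2HSV)
for (u,v) in [(308,228),(406,162),(216,156),(339,155),(281,155),(254,105),(361,98),(198,238),(427,259),(205,107),(163,126),(300,300),(250,200)]:
    print((u,v),im[v,u],hsv[v,u],X[v-1:v+2,u-1:u+2].reshape(-1,3).mean(0).round(1))
w=(hsv[...,2]>130)&(hsv[...,1]<60)
print("white")
for b in blobs("top",w,50): 
    u,v=b[0].astype(int); print(*b)
E
```

```text
(308, 228) [153 153 148] [ 90   8 153] [459.4  -8.3  51.2]
(406, 162) [144 145 141] [ 83   7 145] [ 637.  -237.3   39.2]
(216, 156) [153 153 148] [ 90   8 153] [620.9 223.6  56.7]
(339, 155) [146 146 141] [ 90   9 146] [647.1 -72.7  36.3]
(281, 155) [148 148 144] [ 90   7 148] [636.2  69.1  44.8]
(254, 105) [107 119 109] [ 55  26 119] [774.2 151.6  25.4]
(361, 98) [65 63 61] [105  16  65] [ 783.2 -118.7   73.8]
(198, 238) [98 97 95] [100   8  98] [427.2 260.1   2.9]
(427, 259) [82 81 78] [98 12 82] [ 406.8 -296.8    5.1]
(205, 107) [147 147 142] [ 90   9 147] [746.8 265.6  56.4]
(163, 126) [151 151 146] [ 90   8 151] [650.9 316.6 152.1]
(300, 300) [110 106 103] [107  16 110] [294.5   2.    0.8]
(250, 200) [109 106 103] [105  14 109] [ 5.294e+02  1.433e+02 -3.000e-01]
white
[292. 397.] [99.8  2. ] 99.6 13.7 -86.9
[307. 227.] [463.1  -6.3] 108.6 64.0 -0.7
[406. 161.] [ 635.5 -234.4] 79.2 47.6 8.9
[338. 154.] [644.8 -70.9] 44.9 43.9 -40.9
[215. 154.] [628.2 228.6] 66.0 63.1 7.0
[281. 154.] [638.5  70. ] 64.2 62.7 -27.8
[162. 125.] [696.1 367. ] 43.4 41.9 8.0
[204. 106.] [751.9 270. ] 43.7 42.7 47.6
```

Run:
```python
from h import *
im=cv2.imread("pics/top0.png");d=np.load("top_d0.npy");X=cloud("top",d)
hsv=cv2.cvtColor(im,cv2.COLOR_BGR2HSV)
w=(hsv[...,2]>130)&(hsv[...,1]<60)
for name,(u,v),z in [("LO",(308,228),50),("SO",(406,162),38),("LR",(216,156),56),("SR",(339,155),36),("SQ",(281,155),44)]:
    m=np.zeros_like(w);m[v-40:v+40,u-40:u+40]=1
    m&=w&(abs(X[...,2]-z)<4)&(np.hypot(*(X[...,:2]-X[v,u,:2]).transpose(2,0,1))<80)
    for b in blobs("top",m,z): print(name,*b, "mean",X[m].mean(0).round(1))
for z,(u,v) in ((24,(254,105)),(75,(362,96))):
    m=np.zeros_like(w);m[v-30:v+30,u-30:u+30]=1
    m&=(abs(X[...,2]-z)<6)
    for b in blobs("top",m,z,amin=30): print("other",*b)
g=hsv[...,2].astype(int)
for (u,v) in ((198,238),(427,259)):
    print("row",g[v,u-50:u+50:1])
    r=X[v-70:v+70,u-70:u+70]; rim=(r[...,2]>7)&(r[...,2]<17); 
    print("rim depth",rim.sum(), rect(r[rim][:,:2]), cv2.minEnclosingCircle(r[rim][:,:2].astype(np.float32)))
    dk=np.zeros_like(w);dk[v-45:v+45,u-45:u+45]=1;dk&=(cv2.GaussianBlur(g.astype(np.uint8),(3,3),0)<92)
    for b in blobs("top",dk,12,amin=200): print("dark",*b)
# side whites
im=cv2.imread("pics/side0.png");hsv=cv2.cvtColor(im,cv2.COLOR_BGR2HSV);X=cloud("side",np.load("side_d0.npy"))
for name,(u,v),z in [("LO",(294,194),50),("SO",(378,240),38),("LR",(327,145),56),("SR",(361,202),36)]:
    m=np.zeros(w.shape,bool);m[v-25:v+25,u-25:u+25]=1;m&=(abs(X[...,2]-z)<4)&(hsv[...,1]<60)
    for b in blobs("side",m,z,amin=30): print("side",name,*b)
```

```text
LO [307. 227.] [462.3  -6.2] 107.2 64.0 -0.7 mean [461.5  -6.2  50.3]
SO [406. 161.] [ 639.7 -237. ] 80.3 48.2 8.9 mean [ 639.1 -237.    38.6]
LR [215. 154.] [625.4 226.6] 63.9 62.7 7.0 mean [625.7 227.3  55.9]
SR [338. 154.] [649.8 -71.3] 45.5 44.6 -40.9 mean [649.1 -71.2  36.3]
SQ [280. 154.] [640.   71.1] 63.4 63.2 -27.8 mean [639.6  71.   44.1]
other [252. 105.] [774.1 156.5] 70.3 50.4 63.7
other [361.  96.] [ 788.1 -119.7] 42.7 41.8 3.2
row [103 104 105 107 108 109 110 107 107 104 104 105 106 105 108 105 105 105
 105 106 103  91  73  86 101 103 100  99  99 100 100 101 100  99 100  98
  98  99  99  99  98 101 100  98  99 101  98  99  99  98  98  98  98  99
  99  99  99  98  98  97  98  98  98  97  98  97  96  97  97  97  96  98
  97  99  97  77  79  98 107 106 108 108 106 106 103 106 104 101 102 108
 106 105 105 106 106 106 105 103 102 103]
rim depth 531 (array([471.4, 239.2]), 212.1, 210.0, 33.0) ((467.46484375, 235.6139373779297), 143.10919189453125)
dark [197. 239.] [425.5 259.9] 161.5 117.3 33.3
row [105 104 106 105 104 103 104 103 105 103 104 104 105 104 104 106 107 105
 108 105 104 105 105  81  77  80  80  83  84  84  83  82  84  82  83  84
  83  84  82  82  82  83  82  82  82  83  83  83  82  83  82  83  82  82
  81  82  82  81  81  83  83  81  81  82  82  82  83  81  83  82  83  81
  82  82  84  78  77  94 104 108 107 107 105 104 103 105 104 103 103 105
 106 108 101 108 124 149 156 155 154 156]
rim depth 904 (array([ 364.2, -323.7]), 321.0, 220.2, -80.2) ((370.14788818359375, -322.72406005859375), 190.05807495117188)
dark [427. 259.] [ 407.1 -294.7] 129.0 123.0 -86.9
side LO [294. 195.] [461.1  -7. ] 109.9 71.8 -0.6
side SO [377. 241.] [ 638.5 -237.2] 85.2 53.5 9.0
side LR [326. 144.] [623.3 228.3] 70.9 68.1 31.5
side LR [334. 122.] [691. 361.] 40.7 29.1 -16.2
side SR [360. 201.] [647.7 -70.6] 50.5 44.3 72.2
```

```bash
cat > go.py <<'E'
import sys,numpy as np
from h import read_state
from scipy.spatial.transform import Rotation as Ro
x,y,z,psi=map(float,sys.argv[1:5]); s=read_state(); R=Ro.from_quat(s["ee_rot"]); p=np.radians(psi)
T=Ro.from_matrix(np.array([[np.cos(p),np.sin(p),0],[np.sin(p),-np.cos(p),0],[0,0,-1]]))
print("shift m",R.inv().apply(np.array([x,y,z])-s["position"]).round(1)/1000,"turn",(R.inv()*T).as_rotvec().round(3),
 "| at",s["position"].round(1),"t",s["clock"],"j6",s["joints"][5].round(2),"w",round(s["gripper_width"],1),"g",round(s["grasp_force"],1),"F",s["contact_force"].round(1))
E
python3 go.py 462 -6.5 130 -0.7
```

```text
shift m [0.4468 0.506  0.0778] turn [ 0.002  0.    -0.261] | at [168.2 601.3 206.8] t 0.1 j6 -0.26 w 85.4 g 0.0 F [ 0.3  0.1 -0.7]
```

```bash
python3 -m handwheel '[[0.04,0.045,0,0,0,-0.02,1],[0.08,0.09,0,0,0,-0.05,1],[0.12,0.135,0,0,0,-0.08,1],[0.16,0.18,0,0,0,-0.11,1],[0.2,0.225,0,0,0,-0.14,1],[0.24,0.27,0,0,0,-0.17,1],[0.28,0.317,0,0,0,-0.2,1],[0.32,0.362,0.01,0.002,0,-0.23,1],[0.36,0.408,0.02,0.002,0,-0.261,1],[0.4,0.453,0.04,0.002,0,-0.261,1]]'; python3 go.py 462 -6.5 100 -0.7
```

```text
clock: 1.35
position: [432.1, 57.0, 168.3]
ee_rot: [1.0, -0.006, 0.001, -0.002]
contact_force: [1.0, 0.5, 0.4]
gripper_width: 85.0
grasp_force: 0.0
shift m [0.0304 0.0634 0.0682] turn [-0.003 -0.003  0.001] | at [432.1  57.  168.3] t 1.35 j6 1.06 w 85.0 g 0.0 F [1.  0.5 0.4]
```

```bash
python3 -m handwheel '[[0.015,0.032,0.03,0,0,0,1],[0.03,0.0634,0.06,0,0,0,1],[0.03,0.0634,0.07,0,0,0,1],[0.03,0.0634,0.07,0,0,0,1],[0.03,0.0634,0.07,0,0,0,1]]'; python3 go.py 462 -6.5 20 -0.7;python3 - <<'E'
from h import *
a,_=get_image("top");b,_=get_image("side")
cv2.imwrite("pics/a.png",np.hstack([cv2.resize(a[130:280,210:410],None,fx=2,fy=2),cv2.resize(b[100:250,220:420],None,fx=2,fy=2)]))
E
```

```text
clock: 1.98
position: [460.9, -4.1, 98.8]
ee_rot: [1.0, -0.005, 0.001, -0.001]
contact_force: [-1.0, 0.7, 0.2]
gripper_width: 85.3
grasp_force: 0.0
shift m [0.001  0.0026 0.0788] turn [-0.002 -0.002  0.002] | at [460.9  -4.1  98.8] t 1.975 j6 1.22 w 85.3 g 0.0 F [-1.   0.7  0.2]
```

View pics/a.png

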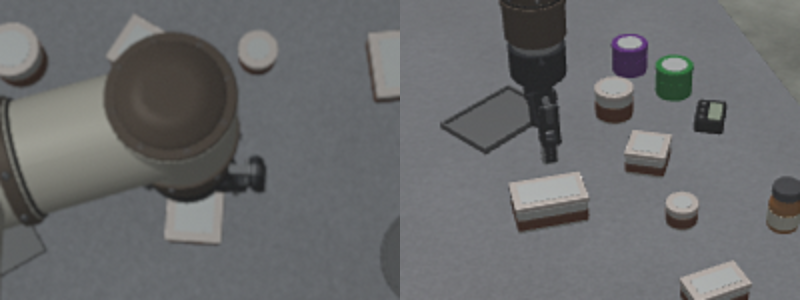

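The fingers hang above the large oblong tub (crop at 548,200), clear of it and aligned. I'll descend.

```bash
python3 -m handwheel '[[0.001,0.001,0.02,0,0,0,1],[0.001,0.0026,0.04,0,0,0,1],[0.001,0.0026,0.06,0,0,0,1],[0.001,0.0026,0.075,0,0,0,1],[0.001,0.0026,0.079,0,0,0,1],[0.001,0.0026,0.079,0,0,0,-1],[0.001,0.0026,0.079,0,0,0,-1],[0.001,0.0026,0.079,0,0,0,-1],[0.001,0.0026,0.079,0,0,0,-1],[0.001,0.0026,0.079,0,0,0,-1]]'; python3 go.py 462 -6.5 150 -0.7
```

```text
clock: 3.32
position: [464.6, -12.6, 27.4]
ee_rot: [1.0, -0.003, 0.003, 0.003]
contact_force: [-5.6, -31.0, 54.0]
gripper_width: 31.5
grasp_force: 59.3
shift m [-0.0019 -0.0054 -0.1227] turn [ 0.005 -0.006  0.006] | at [464.6 -12.6  27.4] t 3.325 j6 1.23 w 31.5 g 59.3 F [ -5.6 -31.   54. ]
```

Run:
```python
from h import *
a,d=get_image("top");b,_=get_image("side")
cv2.imwrite("pics/b.png",np.hstack([cv2.resize(a[150:300,240:390],None,fx=2.6,fy=2.6),cv2.resize(b[110:260,220:370],None,fx=2.6,fy=2.6)]))
```

```text
(no output)
```

View pics/b.png

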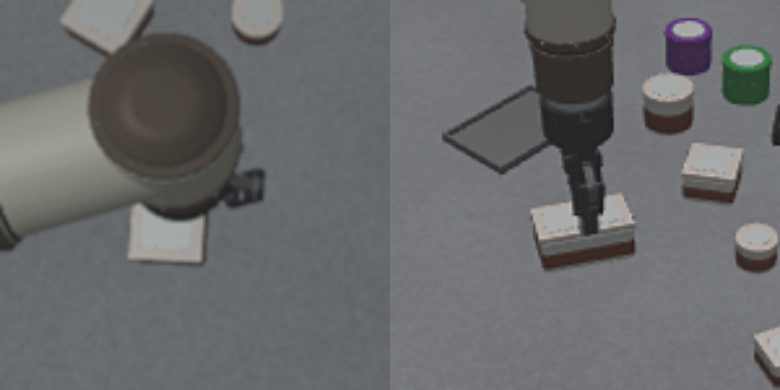

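Run:
```python
from h import *
K,R,t=cam("side")
m=camera_model("side")
P=np.array([[464.6,-28,30],[464.6,-28,50],[464.6,-45,40],[464.6,-45,30],[464.6,-12.6,27],[407,-39,50],[517,-39,50],[517,27,50],[407,27,50]],float)
q=cv2.projectPoints(P,m["rvec"],m["tvec"],m["K"],None)[0][:,0]
print(((q-[220,110])*2.6+[390,0]).round())
im,d=get_image("side");X=cloud("side",d)
for v in range(180,216,3): print(v,[tuple(X[v,u].round().astype(int)) for u in (290,294,296,298,304)])
print(read_state()["gripper_width"],read_state()["contact_force"])
```

```text
[[590. 246.]
 [589. 233.]
 [592. 249.]
 [593. 256.]
 [587. 240.]
 [540. 248.]
 [636. 231.]
 [623. 196.]
 [530. 212.]]
180 [(np.int64(449), np.int64(-35), np.int64(131)), (np.int64(462), np.int64(-25), np.int64(121)), (np.int64(460), np.int64(-70), np.int64(154)), (np.int64(466), np.int64(-70), np.int64(153)), (np.int64(519), np.int64(120), np.int64(1))]
183 [(np.int64(449), np.int64(-35), np.int64(120)), (np.int64(453), np.int64(-75), np.int64(149)), (np.int64(459), np.int64(-74), np.int64(147)), (np.int64(464), np.int64(-77), np.int64(148)), (np.int64(516), np.int64(106), np.int64(0))]
186 [(np.int64(453), np.int64(1), np.int64(81)), (np.int64(453), np.int64(-73), np.int64(138)), (np.int64(458), np.int64(-75), np.int64(138)), (np.int64(465), np.int64(-66), np.int64(129)), (np.int64(500), np.int64(25), np.int64(52))]
189 [(np.int64(454), np.int64(7), np.int64(65)), (np.int64(453), np.int64(-70), np.int64(125)), (np.int64(459), np.int64(-69), np.int64(123)), (np.int64(467), np.int64(-54), np.int64(109)), (np.int64(497), np.int64(12), np.int64(52))]
192 [(np.int64(453), np.int64(8), np
[... 1198 characters left out ...]
(455), np.int64(-32), np.int64(27)), (np.int64(462), np.int64(-30), np.int64(23)), (np.int64(467), np.int64(-31), np.int64(24)), (np.int64(485), np.int64(-32), np.int64(20))]
210 [(np.int64(443), np.int64(-32), np.int64(18)), (np.int64(455), np.int64(-32), np.int64(15)), (np.int64(461), np.int64(-31), np.int64(13)), (np.int64(466), np.int64(-35), np.int64(15)), (np.int64(487), np.int64(-22), np.int64(-1))]
213 [(np.int64(443), np.int64(-27), np.int64(2)), (np.int64(454), np.int64(-29), np.int64(1)), (np.int64(461), np.int64(-27), np.int64(-2)), (np.int64(466), np.int64(-33), np.int64(1)), (np.int64(483), np.int64(-36), np.int64(0))]
31.798368936839015 [ -6.9338258  -30.15755676  54.96082251]
```

```bash
python3 -m handwheel '[[0,0,-0.006,0,0,0,-0.25],[0,0,-0.012,0,0,0,0],[0,0,-0.02,0,0,0,0.5],[0,0,-0.03,0,0,0,1],[0,0,-0.05,0,0,0,1],[0,0,-0.08,0,0,0,1],[0,0,-0.11,0,0,0,1],[0,0,-0.14,0,0,0,1],[0,0.1,-0.14,0,0,0,1],[0,0.1,-0.14,0,0,0,1]]'
python3 - <<'E'
from h import *
a,d=get_image("top");b,ds=get_image("side");X=cloud("top",d)
np.save("d1.npy",d);cv2.imwrite("pics/t1.png",a)
hsv=cv2.cvtColor(a,cv2.COLOR_BGR2HSV)
w=(hsv[...,2]>130)&(hsv[...,1]<60)&(X[...,2]>25)&(X[...,2]<62)
for b_ in blobs("top",w,50): print(*b_)
cv2.imwrite("pics/c.png",np.hstack([cv2.resize(a[150:300,240:390],None,fx=2.6,fy=2.6),cv2.resize(b[110:260,220:370],None,fx=2.6,fy=2.6)]))
E
```

```text
clock: 4.72
position: [460.3, -108.4, 159.3]
ee_rot: [1.0, -0.005, 0.001, -0.001]
contact_force: [-0.1, -0.6, -0.8]
gripper_width: 84.9
grasp_force: 0.0
[304. 234.] [447.7   0.9] 78.1 64.5 -0.0
[215. 149.] [644.8 230.2] 63.4 28.4 -86.8
[282. 146.] [663.   65.5] 68.4 31.1 -86.8
[162. 125.] [696.1 367. ] 43.4 41.9 8.0
[204. 106.] [752.5 269.5] 44.0 42.5 6.7
```

View pics/c.png

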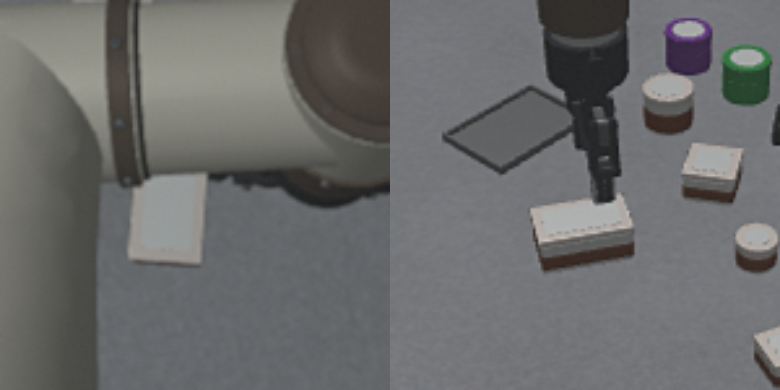

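Tub is upright but shifted to about (462, 1). The pads met the lid too high, so I'll grip lower.

```bash
python3 -m handwheel '[[0.001,-0.04,0,0,0,0,1],[0.001,-0.08,0.01,0,0,0,1],[0.001,-0.108,0.02,0,0,0,1],[0.001,-0.109,0.04,0,0,0,1],[0.001,-0.109,0.06,0,0,0,1],[0.001,-0.109,0.06,0,0,0,1],[0.001,-0.109,0.06,0,0,0,1]]'; python3 go.py 462.3 1 8 -0.5
```

```text
clock: 5.7
position: [463.0, 1.9, 99.6]
ee_rot: [1.0, -0.005, 0.001, -0.001]
contact_force: [0.0, 0.9, -0.2]
gripper_width: 85.1
grasp_force: 0.0
shift m [-0.0008  0.0011  0.0916] turn [-0.002 -0.001 -0.002] | at [463.    1.9  99.6] t 5.7 j6 1.21 w 85.1 g 0.0 F [ 0.   0.9 -0.2]
```

Run:
```python
from h import *
b,d=get_image("side");X=cloud("side",d)
hsv=cv2.cvtColor(b,cv2.COLOR_BGR2HSV);u,v=294,194;z=50
m=np.zeros(d.shape,bool);m[v-25:v+25,u-25:u+25]=1;m&=(abs(X[...,2]-z)<4)&(hsv[...,1]<60)&(hsv[...,2]>120)
for k in blobs("side",m,z,amin=30): print("side",*k)
```

```text
side [293. 194.] [461.1   3.4] 109.2 65.2 -0.5
```

```bash
python3 -m handwheel '[[0,0,0.02,0,0,0,1],[0,0,0.04,0,0,0,1],[0,0,0.06,0,0,0,1],[0,0,0.075,0,0,0,1],[0,0,0.085,0,0,0,1],[0,0,0.091,0,0,0,1],[0,0,0.091,0,0,0,1],[0,0,0.091,0,0,0,1]]'; python3 go.py 462.3 1 8 -0.5
```

```text
clock: 6.75
position: [462.9, 1.7, 8.4]
ee_rot: [1.0, -0.006, 0.001, -0.001]
contact_force: [0.0, 0.7, -0.5]
gripper_width: 85.6
grasp_force: 0.0
shift m [-0.0006  0.0007  0.0004] turn [-0.002 -0.001 -0.003] | at [462.9   1.7   8.4] t 6.75 j6 1.21 w 85.6 g 0.0 F [ 0.   0.7 -0.5]
```

No contact on the way down. I'll close partway, then fully.

```bash
python3 -m handwheel '[[0,0,0,0,0,0,0.8],[0,0,0,0,0,0,0.6],[0,0,0,0,0,0,0.5],[0,0,0,0,0,0,0.4],[0,0,0,0,0,0,0.3]]'; python3 -m handwheel '[[0,0,0,0,0,0,0],[0,0,0,0,0,0,-0.5],[0,0,0,0,0,0,-1]]'
```

```text
clock: 7.38
position: [462.8, 1.8, 8.8]
ee_rot: [1.0, -0.006, 0.001, -0.001]
contact_force: [-1.6, 2.1, 7.2]
gripper_width: 64.4
grasp_force: 64.6
clock: 7.75
position: [462.9, 1.8, 8.8]
ee_rot: [1.0, -0.006, 0.001, -0.001]
contact_force: [-2.3, 0.6, 7.5]
gripper_width: 63.8
grasp_force: 64.5
```

```bash
python3 -m handwheel '[[0,0,-0.01,0,0,0,-1],[0,0,-0.025,0,0,0,-1],[0,0,-0.045,0,0,0,-1],[0,0,-0.07,0,0,0,-1],[0,0,-0.09,0,0,0,-1],[0,0,-0.09,0,0,0,-1],[0,0,-0.09,0,0,0,-1]]'; python3 go.py 425.5 260 90 33.3
python3 - <<'E'
from h import *
b,d=get_image("side");cv2.imwrite("pics/d.png",cv2.resize(b[90:240,200:400],None,fx=3,fy=3))
E
```

```text
clock: 8.62
position: [461.4, 1.2, 97.0]
ee_rot: [1.0, -0.006, -0.001, -0.001]
contact_force: [-0.5, -0.1, -3.4]
gripper_width: 64.0
grasp_force: 68.2
shift m [-0.0391 -0.2583  0.0075] turn [-0.002  0.001 -0.594] | at [461.4   1.2  97. ] t 8.625 j6 1.21 w 64.0 g 68.2 F [-0.5 -0.1 -3.4]
```

View pics/d.png

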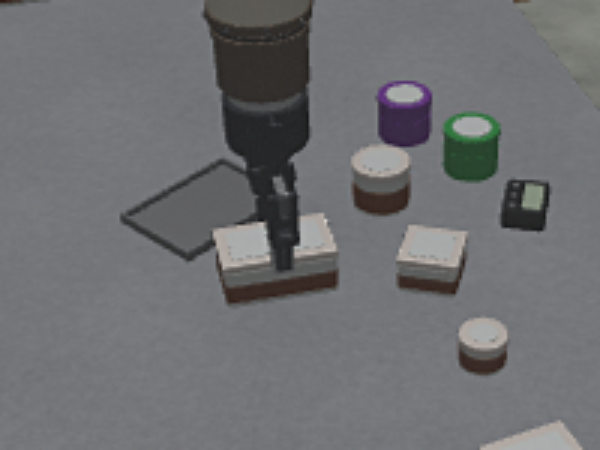

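The tub is held level near (275,255) in the crop. Next I carry it to the oblong tray.

```bash
python3 -m handwheel '[[-0.004,-0.02,0,0,0,-0.04,-1],[-0.009,-0.055,0,0,0,-0.11,-1],[-0.014,-0.09,0,0,0,-0.19,-1],[-0.019,-0.125,0,0,0,-0.27,-1],[-0.024,-0.16,0,0,0,-0.35,-1],[-0.029,-0.195,0,0,0,-0.43,-1],[-0.034,-0.225,0,0,0,-0.51,-1],[-0.039,-0.248,0,0,0,-0.57,-1],[-0.039,-0.2583,0,0,0,-0.594,-1],[-0.039,-0.2583,0,0,0,-0.594,-1]]'; python3 -m handwheel '[[0,0,0.02,0,0,0,-1],[0,0,0.04,0,0,0,-1],[0,0,0.05,0,0,0,-1],[0,0,0.05,0,0,0,-1],[0,0,0.05,0,0,0,-1]]'; python3 go.py 425.5 260 13.5 33.3
python3 - <<'E'
from h import *
b,d=get_image("side");cv2.imwrite("pics/e.png",cv2.resize(b[90:240,180:380],None,fx=3,fy=3))
E
```

```text
clock: 9.93
position: [426.3, 260.1, 97.6]
ee_rot: [0.958, 0.287, -0.0, -0.0]
contact_force: [-0.4, -0.0, -3.9]
gripper_width: 64.3
grasp_force: 68.1
clock: 10.55
position: [427.1, 260.5, 49.1]
ee_rot: [0.958, 0.287, 0.001, -0.001]
contact_force: [0.1, -0.1, -3.2]
gripper_width: 64.0
grasp_force: 68.1
shift m [-0.0017 -0.0004  0.0356] turn [-0.002 -0.003  0.001] | at [427.1 260.5  49.1] t 10.55 j6 1.28 w 64.0 g 68.1 F [ 0.1 -0.1 -3.2]
```

View pics/e.png

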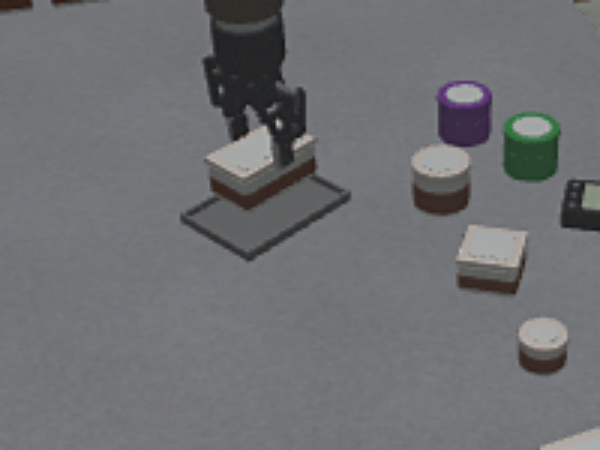

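The tub hangs level and aligned over the tray (crop around 262,165). I'll lower it to the floor.

```bash
python3 -m handwheel '[[-0.001,0,0.012,0,0,0,-1],[-0.0015,0,0.022,0,0,0,-1],[-0.0015,0,0.029,0,0,0,-1],[-0.0015,0,0.033,0,0,0,-1],[-0.0015,0,0.035,0,0,0,-1],[-0.0015,0,0.036,0,0,0,-1],[-0.0015,0,0.036,0,0,0,-1]]'
```

```text
clock: 11.48
position: [425.4, 259.5, 12.9]
ee_rot: [0.958, 0.287, 0.001, -0.001]
contact_force: [-0.9, -1.8, 1.1]
gripper_width: 64.3
grasp_force: 68.5
```

```bash
python3 -m handwheel '[[0,0,0,0,0,0,-0.3],[0,0,0,0,0,0,0.3],[0,0,0,0,0,0,0.7],[0,0,0,0,0,0,1],[0,0,0,0,0,0,1],[0,0,-0.02,0,0,0,1],[0,0,-0.06,0,0,0,1],[0,0,-0.11,0,0,0,1],[0,0,-0.15,0,0,0,1],[0,0,-0.15,0,0,0,1]]';python3 go.py 639 -237 120 9
```

```text
clock: 12.72
position: [427.0, 260.9, 166.0]
ee_rot: [0.958, 0.287, 0.004, -0.003]
contact_force: [0.3, 0.8, -1.8]
gripper_width: 85.3
grasp_force: 0.0
shift m [-0.0974  0.5326  0.0433] turn [-0.005 -0.009  0.426] | at [427.  260.9 166. ] t 12.725 j6 1.28 w 85.3 g 0.0 F [ 0.3  0.8 -1.8]
```

```bash
python3 -m handwheel '[[-0.01,0.05,0,0,0,0.04,1],[-0.02,0.105,0,0,0,0.08,1],[-0.03,0.16,0,0,0,0.13,1],[-0.04,0.215,0,0,0,0.17,1],[-0.05,0.27,0,0,0,0.21,1],[-0.06,0.325,0,0,0,0.26,1],[-0.07,0.38,0,0,0,0.3,1],[-0.08,0.435,0.01,0,0,0.34,1],[-0.09,0.49,0.02,0,0,0.39,1],[-0.0974,0.5326,0.043,-0.003,-0.005,0.426,1]]'; python3 -m handwheel '[[0,0,0,0,0,0,1],[0,0,0,0,0,0,1]]'; python3 go.py 639 -237 7 9;python3 - <<'E'
from h import *
a,d=get_image("top");X=cloud("top",d);hsv=cv2.cvtColor(a,cv2.COLOR_BGR2HSV)
w=(hsv[...,2]>130)&(hsv[...,1]<60)
for n,z in(("LO",54),):
    m=np.zeros(d.shape,bool);m[190:290,150:250]=1;m&=w&(abs(X[...,2]-z)<5)
    for k in blobs("top",m,z):print(n,*k)
b,d=get_image("side");X=cloud("side",d);hsv=cv2.cvtColor(b,cv2.COLOR_BGR2HSV)
m=np.zeros(d.shape,bool);m[120:180,235:305]=1;m&=(abs(X[...,2]-54)<5)&(hsv[...,2]>110)
for k in blobs("side",m,54):print("LOside",*k)
cv2.imwrite("pics/f.png",cv2.resize(b[130:280,280:480],None,fx=3,fy=3))
E
```

```text
clock: 13.98
position: [637.5, -241.5, 117.3]
ee_rot: [0.997, 0.077, -0.002, 0.001]
contact_force: [0.7, 0.5, 0.9]
gripper_width: 85.4
grasp_force: 0.0
clock: 14.22
position: [636.1, -238.8, 117.3]
ee_rot: [0.997, 0.078, -0.003, 0.001]
contact_force: [-0.1, 0.8, 0.8]
gripper_width: 85.6
grasp_force: 0.0
shift m [ 0.0037 -0.0015  0.1102] turn [ 0.001  0.006 -0.001] | at [ 636.1 -238.8  117.3] t 14.225 j6 1.85 w 85.6 g 0.0 F [-0.1  0.8  0.8]
LO [193. 233.] [425.5 256.4] 107.0 63.1 33.3
LOside [267. 148.] [423.6 259.3] 108.4 66.7 33.5
```

View pics/f.png

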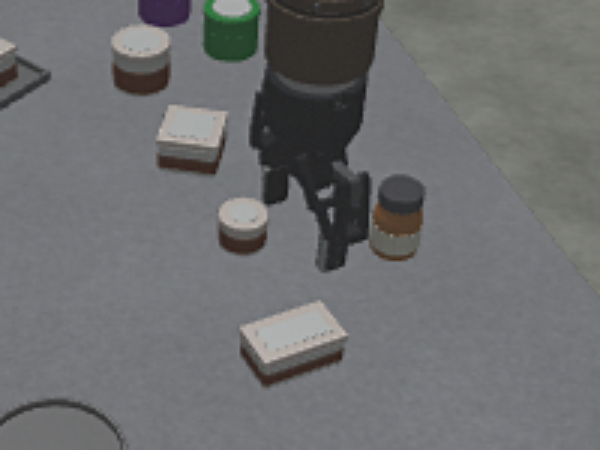

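The gripper is above and aligned with the small oblong tub (crop 293,340), clear of its neighbours. The large oblong sits at (425,258), 33.4°, which is good.

```bash
python3 -m handwheel '[[0.002,-0.001,0.025,0,0.003,0,1],[0.0037,-0.0015,0.05,0,0.006,0,1],[0.0037,-0.0015,0.075,0,0.006,0,1],[0.0037,-0.0015,0.095,0,0.006,0,1],[0.0037,-0.0015,0.107,0,0.006,0,1],[0.0037,-0.0015,0.11,0,0.006,0,1],[0.0037,-0.0015,0.11,0,0.006,0,1],[0.0037,-0.0015,0.11,0,0.006,0,0.7],[0.0037,-0.0015,0.11,0,0.006,0,0.4],[0.0037,-0.0015,0.11,0,0.006,0,0.2]]';python3 -m handwheel '[[0,0,0,0,0,0,0],[0,0,0,0,0,0,-0.4],[0,0,0,0,0,0,-1],[0,0,0,0,0,0,-1]]'; python3 go.py 639 -237 7 9
```

```text
clock: 15.58
position: [640.0, -237.2, 8.9]
ee_rot: [0.997, 0.078, 0.002, 0.001]
contact_force: [0.0, 1.3, 1.2]
gripper_width: 51.0
grasp_force: 0.4
clock: 16.08
position: [640.2, -237.3, 9.5]
ee_rot: [0.997, 0.078, 0.002, 0.001]
contact_force: [-1.6, 1.9, 5.0]
gripper_width: 46.8
grasp_force: 60.8
shift m [-0.0012 -0.0005  0.0025] turn [ 0.003 -0.003 -0.001] | at [ 640.2 -237.3    9.5] t 16.075 j6 1.84 w 46.8 g 60.8 F [-1.6  1.9  5. ]
```

```bash
python3 -m handwheel '[[0,0,-0.01,0,0,0,-1],[0,0,-0.03,0,0,0,-1],[0,0,-0.06,0,0,0,-1],[0,0,-0.1,0,0,0,-1],[0,0,-0.13,0,0,0,-1],[0,0,-0.15,0,0,0,-1],[0,0,-0.15,0,0,0,-1]]'; python3 go.py 425 258 150 33.4
python3 - <<'E'
from h import *
b,d=get_image("side");cv2.imwrite("pics/g.png",cv2.resize(b[130:280,280:480],None,fx=3,fy=3))
E
```

```text
clock: 16.95
position: [640.3, -237.4, 160.3]
ee_rot: [0.997, 0.078, 0.003, 0.001]
contact_force: [-0.5, -0.1, -2.4]
gripper_width: 46.7
grasp_force: 61.8
shift m [-0.1357 -0.5229  0.0078] turn [ 0.004 -0.005 -0.427] | at [ 640.3 -237.4  160.3] t 16.95 j6 1.84 w 46.7 g 61.8 F [-0.5 -0.1 -2.4]
```

View pics/g.png

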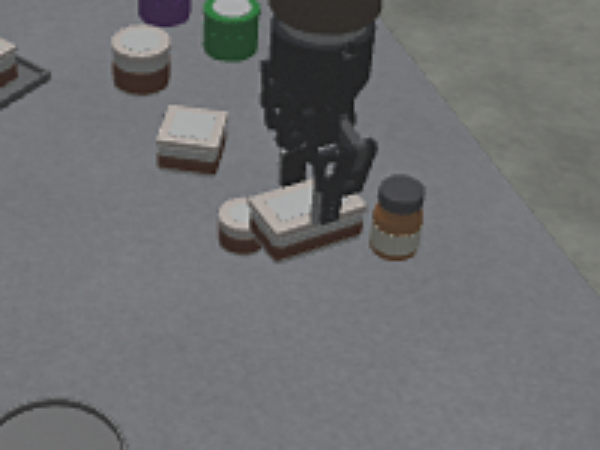

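The small oblong tub is held level (crop 307,215). Next I carry it to the stack.

```bash
python3 -m handwheel '[[-0.008,-0.03,0,0,0,-0.02,-1],[-0.02,-0.075,0,0,0,-0.06,-1],[-0.033,-0.125,0,0,0,-0.1,-1],[-0.046,-0.175,0,0,0,-0.14,-1],[-0.059,-0.225,0,0,0,-0.18,-1],[-0.072,-0.275,0,0,0,-0.22,-1],[-0.085,-0.325,0,0,0,-0.26,-1],[-0.098,-0.375,0,0.002,0,-0.31,-1],[-0.11,-0.425,0,0.003,-0.003,-0.35,-1],[-0.121,-0.465,0,0.004,-0.005,-0.39,-1]]'; python3 go.py 425 258 110 33.4
```

```text
clock: 18.25
position: [445.9, 204.5, 155.8]
ee_rot: [0.963, 0.271, -0.003, -0.0]
contact_force: [1.0, 0.7, -2.0]
gripper_width: 46.9
grasp_force: 61.8
shift m [ 0.0103 -0.0565  0.0459] turn [-0.002  0.005 -0.035] | at [445.9 204.5 155.8] t 18.25 j6 1.36 w 46.9 g 61.8 F [ 1.   0.7 -2. ]
```

```bash
python3 -m handwheel '[[0.006,-0.03,0,0,0,-0.02,-1],[0.01,-0.05,0.01,-0.002,0.005,-0.035,-1],[0.0103,-0.0565,0.03,-0.002,0.005,-0.035,-1],[0.0103,-0.0565,0.046,-0.002,0.005,-0.035,-1],[0.0103,-0.0565,0.056,-0.002,0.005,-0.035,-1],[0.0103,-0.0565,0.06,-0.002,0.005,-0.035,-1],[0.0103,-0.0565,0.06,-0.002,0.005,-0.035,-1],[0.0103,-0.0565,0.06,-0.002,0.005,-0.035,-1]]'; python3 go.py 425 258 64 33.4
python3 - <<'E'
from h import *
b,d=get_image("side");cv2.imwrite("pics/h.png",cv2.resize(b[80:200,190:350],None,fx=3.5,fy=3.5))
E
```

```text
clock: 19.25
position: [427.2, 257.3, 97.8]
ee_rot: [0.958, 0.286, 0.002, -0.001]
contact_force: [0.3, -0.5, -0.9]
gripper_width: 46.5
grasp_force: 61.9
shift m [-0.0015 -0.0018  0.0338] turn [-0.    -0.003 -0.002] | at [427.2 257.3  97.8] t 19.25 j6 1.28 w 46.5 g 61.9 F [ 0.3 -0.5 -0.9]
```

View pics/h.png

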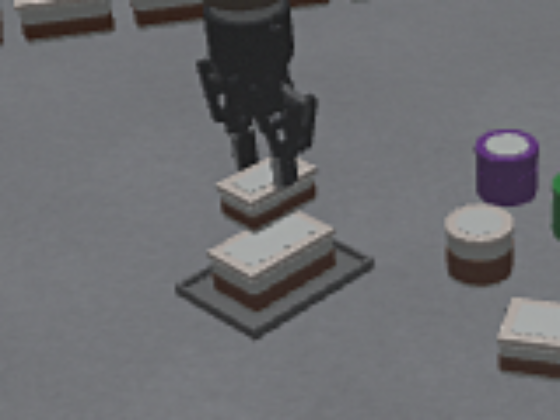

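The small tub hangs level and aligned (crop 267,190) above the large one (272,255). I'll lower it.

```bash
python3 -m handwheel '[[-0.0015,-0.0018,0.012,0,0,0,-1],[-0.0015,-0.0018,0.022,0,0,0,-1],[-0.0015,-0.0018,0.028,0,0,0,-1],[-0.0015,-0.0018,0.031,0,0,0,-1],[-0.0015,-0.0018,0.032,0,0,0,-1],[-0.0015,-0.0018,0.033,0,0,0,-1],[-0.0015,-0.0018,0.034,0,0,0,-1],[-0.0015,-0.0018,0.034,0,0,0,-1]]'
```

```text
clock: 20.3
position: [424.8, 257.9, 63.6]
ee_rot: [0.958, 0.287, 0.001, -0.0]
contact_force: [-0.9, -0.3, -0.2]
gripper_width: 46.8
grasp_force: 62.1
```

```bash
python3 -m handwheel '[[0,0,0.001,0,0,0,-1],[0,0,0.0015,0,0,0,-1],[0,0,0.0015,0,0,0,-1]]';python3 -m handwheel '[[0,0,0,0,0,0,-0.3],[0,0,0,0,0,0,0.2],[0,0,0,0,0,0,0.5],[0,0,0,0,0,0,0.8],[0,0,-0.01,0,0,0,1],[0,0,-0.03,0,0,0,1],[0,0,-0.06,0,0,0,1],[0,0,-0.1,0,0,0,1],[0,0,-0.11,0,0,0,1]]';python3 go.py 625 227.5 150 33.4
```

```text
clock: 20.68
position: [424.8, 258.0, 63.4]
ee_rot: [0.958, 0.287, 0.002, -0.0]
contact_force: [-4.8, -1.6, 10.0]
gripper_width: 46.6
grasp_force: 64.0
clock: 21.8
position: [425.7, 258.9, 175.2]
ee_rot: [0.958, 0.287, 0.004, -0.002]
contact_force: [-0.3, -0.1, -0.3]
gripper_width: 85.3
grasp_force: 0.0
shift m [0.1491 0.1357 0.0263] turn [-0.001 -0.009 -0.001] | at [425.7 258.9 175.2] t 21.8 j6 1.28 w 85.3 g 0.0 F [-0.3 -0.1 -0.3]
```

```bash
python3 -m handwheel '[[0.03,0.027,0,0,0,0,1],[0.065,0.06,0,0,-0.004,0,1],[0.1,0.09,0.01,0,-0.009,0,1],[0.135,0.122,0.02,0,-0.009,0,1],[0.149,0.1357,0.04,0,-0.009,0,1],[0.149,0.1357,0.055,0,-0.009,0,1],[0.149,0.1357,0.055,0,-0.009,0,1],[0.149,0.1357,0.055,0,-0.009,0,1]]'; python3 go.py 625 227.5 13 33.4;python3 - <<'E'
from h import *
b,d=get_image("side");X=cloud("side",d);hsv=cv2.cvtColor(b,cv2.COLOR_BGR2HSV)
for n,z,(u0,u1,v0,v1) in(("SO",92,(230,300,100,180)),("LO",54,(230,310,120,180)),("LR",56,(310,345,130,165))):
    m=np.zeros(d.shape,bool);m[v0:v1,u0:u1]=1;m&=(abs(X[...,2]-z)<5)&(hsv[...,2]>110)&(hsv[...,1]<60)
    for k in blobs("side",m,z):print(n,*k)
cv2.imwrite("pics/i.png",cv2.resize(b[80:200,230:400],None,fx=3.5,fy=3.5))
E
```

```text
clock: 22.8
position: [623.2, 226.6, 118.2]
ee_rot: [0.958, 0.287, -0.003, 0.001]
contact_force: [-0.0, 0.7, 0.7]
gripper_width: 85.4
grasp_force: 0.0
shift m [0.0026 0.0002 0.1052] turn [ 0.     0.006 -0.001] | at [623.2 226.6 118.2] t 22.8 j6 1.56 w 85.4 g 0.0 F [-0.   0.7  0.7]
SO [266. 139.] [423.4 258.8] 82.3 49.9 32.6
LO [267. 151.] [425.5 257.9] 110.3 64.7 29.9
LR [326. 143.] [625.8 232.4] 65.3 63.0 -16.0
```

View pics/i.png

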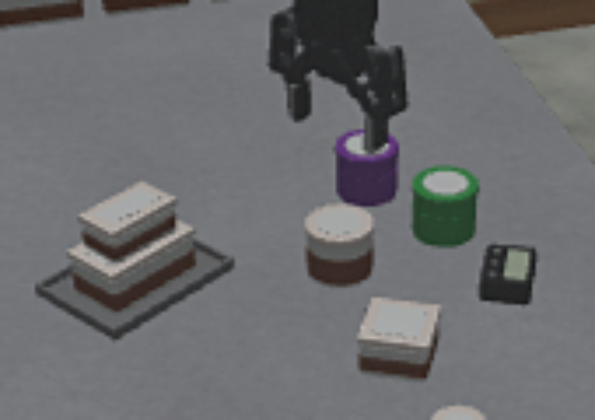

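The oblong stack is neat, with the small tub about 2 mm off. The gripper is above the large round tub (crop 340,225), and the decoys are well away.

```bash
python3 -m handwheel '[[0.0026,0,0.025,0,0.003,0,1],[0.0026,0,0.05,0,0.006,0,1],[0.0026,0,0.07,0,0.006,0,1],[0.0026,0,0.09,0,0.006,0,1],[0.0026,0,0.101,0,0.006,0,1],[0.0026,0,0.105,0,0.006,0,1],[0.0026,0,0.105,0,0.006,0,1]]';python3 -m handwheel '[[0,0,0,0,0,0,0.8],[0,0,0,0,0,0,0.6],[0,0,0,0,0,0,0.4],[0,0,0,0,0,0,0.2],[0,0,0,0,0,0,-0.3],[0,0,0,0,0,0,-1]]'; python3 go.py 625 227.5 13 33.4
```

```text
clock: 23.72
position: [625.4, 227.5, 12.8]
ee_rot: [0.958, 0.287, 0.0, -0.0]
contact_force: [-0.1, -0.6, -1.0]
gripper_width: 85.7
grasp_force: 0.0
clock: 24.48
position: [625.9, 227.7, 13.8]
ee_rot: [0.958, 0.287, 0.001, -0.0]
contact_force: [-1.9, 1.1, 6.1]
gripper_width: 65.4
grasp_force: 66.5
shift m [-0.0009 -0.0003  0.0008] turn [ 0.    -0.002 -0.001] | at [625.9 227.7  13.8] t 24.475 j6 1.56 w 65.4 g 66.5 F [-1.9  1.1  6.1]
```

```bash
python3 -m handwheel '[[0,0,-0.01,0,0,0,-1],[0,0,-0.03,0,0,0,-1],[0,0,-0.06,0,0,0,-1],[0,0,-0.1,0,0,0,-1],[0,0,-0.13,0,0,0,-1],[0,0,-0.15,0,0,0,-1],[0,0,-0.15,0,0,0,-1]]'; python3 go.py 407 -295 160 10
```

```text
clock: 25.35
position: [626.0, 227.5, 164.1]
ee_rot: [0.958, 0.286, 0.001, -0.0]
contact_force: [-0.5, 0.6, -2.3]
gripper_width: 65.3
grasp_force: 66.7
shift m [-0.4699  0.3165  0.0026] turn [-0.001 -0.003  0.407] | at [626.  227.5 164.1] t 25.35 j6 1.56 w 65.3 g 66.7 F [-0.5  0.6 -2.3]
```

```bash
python3 -m handwheel '[[-0.02,0.013,0,0,0,0.01,-1],[-0.06,0.04,0,0,0,0.04,-1],[-0.1,0.067,0,0,0,0.08,-1],[-0.143,0.096,0,0,0,0.12,-1],[-0.186,0.125,0,0,0,0.16,-1],[-0.229,0.154,0,0,0,0.2,-1],[-0.272,0.183,0,0,0,0.24,-1],[-0.315,0.212,0,0,0,0.28,-1],[-0.358,0.241,0,0,0,0.32,-1],[-0.395,0.266,0,0,0,0.36,-1]]'; python3 go.py 407 -295 120 10
```

```text
clock: 26.6
position: [439.1, -213.3, 161.1]
ee_rot: [0.994, 0.109, -0.001, -0.0]
contact_force: [2.1, -0.6, -1.4]
gripper_width: 65.5
grasp_force: 66.6
shift m [-0.049   0.0728  0.0412] turn [-0.001  0.003  0.045] | at [ 439.1 -213.3  161.1] t 26.6 j6 1.91 w 65.5 g 66.6 F [ 2.1 -0.6 -1.4]
```

```bash
python3 -m handwheel '[[-0.025,0.037,0,0,0,0.02,-1],[-0.042,0.062,0.01,0,0.003,0.045,-1],[-0.049,0.073,0.03,0,0.003,0.045,-1],[-0.049,0.073,0.055,0,0.003,0.045,-1],[-0.049,0.073,0.08,0,0.003,0.045,-1],[-0.049,0.073,0.1,0,0.003,0.045,-1],[-0.049,0.073,0.1,0,0.003,0.045,-1],[-0.049,0.073,0.1,0,0.003,0.045,-1]]'; python3 go.py 407 -295 18 10
python3 - <<'E'
from h import *
b,d=get_image("side");cv2.imwrite("pics/j.png",cv2.resize(b[200:350,200:400],None,fx=3,fy=3))
# tray centre in side picture from before: interior/outer dark ellipse
a=cv2.imread("pics/side0.png");g=cv2.GaussianBlur(cv2.cvtColor(a,cv2.COLOR_BGR2GRAY),(3,3),0)
m=np.zeros(g.shape,np.uint8);m[255:312,265:330]=1;m&=(g<85)
for k in blobs("side",m,12,amin=200):print(*k)
E
```

```text
clock: 27.6
position: [409.4, -294.1, 62.6]
ee_rot: [0.996, 0.088, 0.001, 0.0]
contact_force: [-0.3, 0.1, -1.5]
gripper_width: 65.2
grasp_force: 66.9
shift m [-0.0027  0.0004  0.0446] turn [ 0.    -0.002  0.002] | at [ 409.4 -294.1   62.6] t 27.6 j6 2.05 w 65.2 g 66.9 F [-0.3  0.1 -1.5]
```

View pics/j.png

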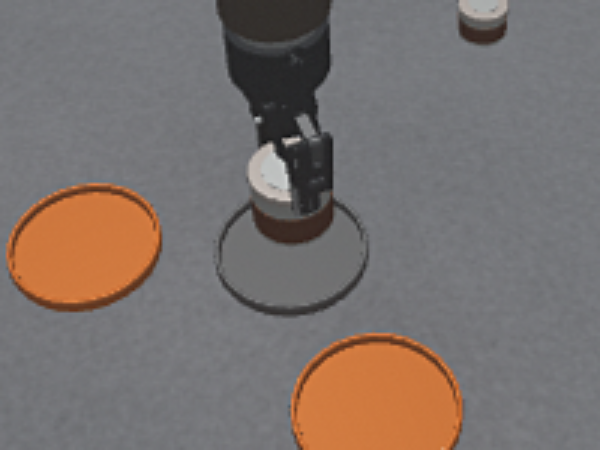

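The tub is upright above the round tray (tray crop centre 292,250). I'll lower it.

```bash
python3 -c "
from h import *;print(cast('side',[(297.3,283.3)],8))"; python3 -m handwheel '[[-0.002,0,0.015,0,0,0,-1],[-0.0027,0,0.028,0,0,0,-1],[-0.0027,0,0.036,0,0,0,-1],[-0.0027,0,0.041,0,0,0,-1],[-0.0027,0,0.043,0,0,0,-1],[-0.0027,0,0.0445,0,0,0,-1],[-0.0027,0,0.0455,0,0,0,-1],[-0.0027,0,0.0455,0,0,0,-1]]'
```

```text
[[ 407.39936396 -296.10899494]]
clock: 28.65
position: [407.1, -294.6, 17.8]
ee_rot: [0.996, 0.088, 0.002, 0.0]
contact_force: [-1.0, 0.6, 4.1]
gripper_width: 65.1
grasp_force: 67.4
```

Down on the floor (force rose from −1.5 to +4 N). Release and head for the small round tub.

```bash
python3 -m handwheel '[[0,0,0,0,0,0,-0.3],[0,0,0,0,0,0,0.3],[0,0,0,0,0,0,0.7],[0,0,0,0,0,0,1],[0,0,0,0,0,0,1],[0,0,-0.02,0,0,0,1],[0,0,-0.06,0,0,0,1],[0,0,-0.11,0,0,0,1],[0,0,-0.14,0,0,0,1],[0,0,-0.14,0,0,0,1]]';python3 go.py 649 -71 110 10
```

```text
clock: 29.9
position: [408.0, -295.1, 159.5]
ee_rot: [0.996, 0.088, 0.004, 0.001]
contact_force: [-0.3, -0.4, -0.5]
gripper_width: 85.5
grasp_force: 0.0
shift m [ 0.2762 -0.1785  0.051 ] turn [ 0.003 -0.008  0.002] | at [ 408.  -295.1  159.5] t 29.9 j6 2.05 w 85.5 g 0.0 F [-0.3 -0.4 -0.5]
```

```bash
python3 -m handwheel '[[0.04,-0.026,0,0,0,0,1],[0.085,-0.055,0,0,0,0,1],[0.13,-0.084,0,0,0,0,1],[0.175,-0.113,0,0,0,0,1],[0.22,-0.142,0,0,-0.004,0,1],[0.26,-0.168,0.02,0.003,-0.008,0,1],[0.276,-0.1785,0.05,0.003,-0.008,0,1],[0.276,-0.1785,0.05,0.003,-0.008,0,1],[0.276,-0.1785,0.05,0.003,-0.008,0,1]]'; python3 go.py 649 -71 5 10;python3 - <<'E'
from h import *
b,d=get_image("side");X=cloud("side",d);hsv=cv2.cvtColor(b,cv2.COLOR_BGR2HSV)
for n,z,(u0,u1,v0,v1) in(("SR",36,(345,377,185,220)),("LR",60,(265,330,240,310))):
    m=np.zeros(d.shape,bool);m[v0:v1,u0:u1]=1;m&=(abs(X[...,2]-z)<4)&(hsv[...,1]<60)&(hsv[...,2]>110)
    for k in blobs("side",m,z,amin=30):print(n,*k)
a,d=get_image("top");X=cloud("top",d);hsv=cv2.cvtColor(a,cv2.COLOR_BGR2HSV)
m=np.zeros(d.shape,bool);m[210:310,380:480]=1;m&=(hsv[...,2]>130)&(hsv[...,1]<60)&(abs(X[...,2]-60)<5)
for k in blobs("top",m,60):print("LR top",*k)
E
```

```text
clock: 31.02
position: [646.5, -70.9, 107.3]
ee_rot: [0.996, 0.088, -0.003, -0.001]
contact_force: [-0.5, 0.4, -0.4]
gripper_width: 85.5
grasp_force: 0.0
shift m [0.0031 0.0008 0.1023] turn [-0.002  0.007  0.002] | at [646.5 -70.9 107.3] t 31.025 j6 1.61 w 85.5 g 0.0 F [-0.5  0.4 -0.4]
SR [360. 201.] [648.3 -68.6] 46.2 44.3 72.2
LR [296. 269.] [ 408.5 -293.9] 66.1 63.0 -15.4
LR top [433. 257.] [ 409.8 -295.4] 63.4 63.3 90.0
```

```bash
python3 -m handwheel '[[0.0025,0,0.025,0,0.003,0,1],[0.0025,0,0.05,0,0.007,0,1],[0.0025,0,0.07,0,0.007,0,1],[0.0025,0,0.09,0,0.007,0,1],[0.0025,0,0.1,0,0.007,0,1],[0.0025,0,0.102,0,0.007,0,1],[0.0025,0,0.102,0,0.007,0,1]]';python3 -m handwheel '[[0,0,0,0,0,0,0.7],[0,0,0,0,0,0,0.4],[0,0,0,0,0,0,0.2],[0,0,0,0,0,0,0.1],[0,0,0,0,0,0,0],[0,0,0,0,0,0,-0.4],[0,0,0,0,0,0,-1],[0,0,0,0,0,0,-1]]'
```

```text
clock: 32.0
position: [649.4, -69.9, 6.5]
ee_rot: [0.996, 0.088, 0.001, -0.001]
contact_force: [0.2, 0.2, 0.2]
gripper_width: 85.6
grasp_force: 0.0
clock: 33.0
position: [649.1, -69.7, 6.6]
ee_rot: [0.996, 0.088, 0.001, -0.001]
contact_force: [-0.6, -0.2, 4.8]
gripper_width: 45.9
grasp_force: 60.5
```

```bash
python3 -m handwheel '[[0,0,-0.01,0,0,0,-1],[0,0,-0.03,0,0,0,-1],[0,0,-0.06,0,0,0,-1],[0,0,-0.1,0,0,0,-1],[0,0,-0.13,0,0,0,-1],[0,0,-0.15,0,0,0,-1],[0,0,-0.15,0,0,0,-1]]'; python3 go.py 408 -295 150 10;python3 - <<'E'
from h import *
b,d=get_image("side");cv2.imwrite("pics/k.png",cv2.resize(b[120:270,260:460],None,fx=3,fy=3))
E
```

```text
clock: 33.88
position: [649.7, -70.1, 157.6]
ee_rot: [0.996, 0.088, 0.003, -0.002]
contact_force: [-0.2, -0.1, -2.0]
gripper_width: 45.8
grasp_force: 61.5
shift m [-0.2774  0.179   0.0056] turn [-0.003 -0.006  0.002] | at [649.7 -70.1 157.6] t 33.875 j6 1.61 w 45.8 g 61.5 F [-0.2 -0.1 -2. ]
```

View pics/k.png

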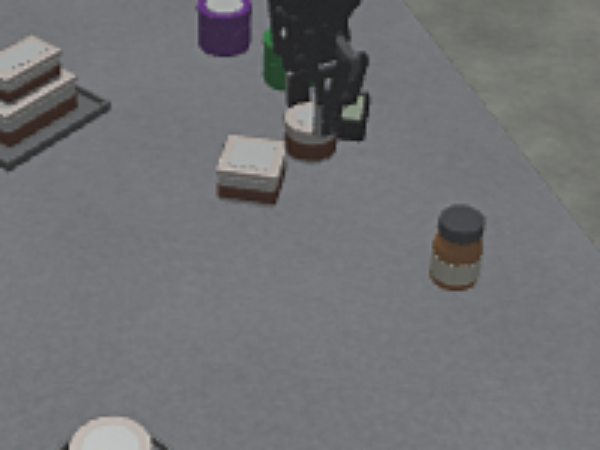

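The small round tub is held upright (crop 310,130). Next I carry it to the round tray.

```bash
python3 -m handwheel '[[-0.015,0.01,0,0,0,0,-1],[-0.05,0.032,0,0,0,0,-1],[-0.09,0.058,0,0,0,0,-1],[-0.13,0.084,0,0,0,0,-1],[-0.17,0.11,0,0,0,0,-1],[-0.21,0.136,0,0,0,0,-1],[-0.245,0.158,0,-0.003,-0.003,0,-1],[-0.268,0.173,0.01,-0.003,-0.006,0,-1],[-0.2774,0.179,0.03,-0.003,-0.006,0,-1],[-0.2774,0.179,0.05,-0.003,-0.006,0,-1]]';python3 -m handwheel '[[0,0,0,0,0,0,-1],[0,0,0,0,0,0,-1]]'; python3 go.py 408.2 -295 67 10;python3 - <<'E'
from h import *
b,d=get_image("side");cv2.imwrite("pics/l.png",cv2.resize(b[200:320,220:380],None,fx=3.5,fy=3.5))
E
```

```text
clock: 35.17
position: [404.4, -295.4, 103.2]
ee_rot: [0.996, 0.087, -0.003, -0.0]
contact_force: [-0.3, -0.2, -0.4]
gripper_width: 46.1
grasp_force: 61.5
clock: 35.42
position: [406.8, -295.1, 104.8]
ee_rot: [0.996, 0.088, -0.002, 0.0]
contact_force: [0.2, -0.7, 0.1]
gripper_width: 46.2
grasp_force: 61.6
shift m [0.0016 0.0002 0.0378] turn [0.    0.005 0.002] | at [ 406.8 -295.1  104.8] t 35.425 j6 2.05 w 46.2 g 61.6 F [ 0.2 -0.7  0.1]
```

View pics/l.png

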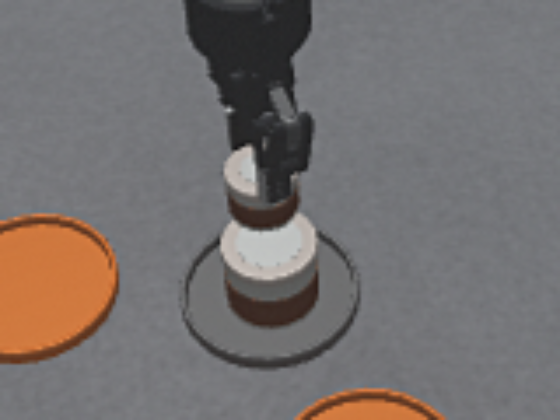

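The small tub (crop 262,190) hangs upright over the large lid (268,245). I'll lower it until contact.

```bash
python3 -m handwheel '[[0.001,0,0.012,0,0.003,0,-1],[0.0016,0,0.023,0,0.005,0,-1],[0.0016,0,0.03,0,0.005,0,-1],[0.0016,0,0.034,0,0.005,0,-1],[0.0016,0,0.036,0,0.005,0,-1],[0.0016,0,0.0375,0,0.005,0,-1],[0.0016,0,0.0385,0,0.005,0,-1],[0.0016,0,0.0385,0,0.005,0,-1]]'
```

```text
clock: 36.48
position: [408.6, -294.7, 66.6]
ee_rot: [0.996, 0.088, 0.0, 0.0]
contact_force: [-0.2, 0.5, 1.8]
gripper_width: 46.0
grasp_force: 62.0
```

```bash
python3 -m handwheel '[[0,0,0,0,0,0,-0.3],[0,0,0,0,0,0,0.2],[0,0,0,0,0,0,0.5],[0,0,0,0,0,0,0.8],[0,0,0,0,0,0,1],[0,0,-0.02,0,0,0,1],[0,0,-0.06,0,0,0,1],[0,0,-0.1,0,0,0,1],[0,0,-0.14,0,0,0,1],[0,0,-0.14,0,0,0,1]]';python3 -m handwheel '[[0,-0.05,0,0,0,0,1],[0,-0.1,0,0,0,0,1],[0,-0.15,0,0,0,0,1],[0,-0.15,0,0,0,0,1],[0,-0.15,0,0,0,0,1]]';python3 - <<'E'
from h import *
def run(cm,L):
    b,d=get_image(cm);X=cloud(cm,d);hsv=cv2.cvtColor(b,cv2.COLOR_BGR2HSV)
    for n,z,(u0,u1,v0,v1) in L:
        m=np.zeros(d.shape,bool);m[v0:v1,u0:u1]=1;m&=(abs(X[...,2]-z)<5)&(hsv[...,1]<60)&(hsv[...,2]>110)
        for k in blobs(cm,m,z,amin=30):print(cm,n,*k)
    return b
b=run("side",(("SR",96,(265,330,220,310)),("LR",60,(265,330,235,310)),("SO",92,(230,300,100,180)),("SQ",44,(320,365,155,195))))
a=run("top",(("SR",96,(380,480,210,310)),("SO",92,(140,250,180,290)),("SQ",44,(255,305,130,175))))
cv2.imwrite("pics/m.png",np.hstack([cv2.resize(b[80:320,190:450],None,fx=1.5,fy=1.5),cv2.resize(a[80:320,130:390+70],None,fx=1.2,fy=1.5)]))
print(read_state()["contact_force"].round(1))
E
```

```text
clock: 37.72
position: [410.3, -295.5, 209.7]
ee_rot: [0.996, 0.088, 0.004, 0.002]
contact_force: [-0.4, -0.1, -0.8]
gripper_width: 85.4
grasp_force: 0.0
clock: 38.35
position: [381.9, -146.9, 205.7]
ee_rot: [0.996, 0.088, -0.0, 0.0]
contact_force: [-0.0, -0.3, -0.2]
gripper_width: 85.8
grasp_force: 0.0
side SR [296. 259.] [ 409.6 -293.5] 47.8 47.3 79.0
side LR [297. 272.] [ 407.7 -300.8] 65.8 51.2 -8.2
side SQ [344. 172.] [639.5  74. ] 65.7 64.8 61.0
top SO [186. 235.] [424.1 254.9] 84.0 49.2 33.3
top SQ [280. 154.] [639.5  71.2] 64.9 64.5 62.2
[-0.5 -0.4 -0.6]
```

View pics/m.png

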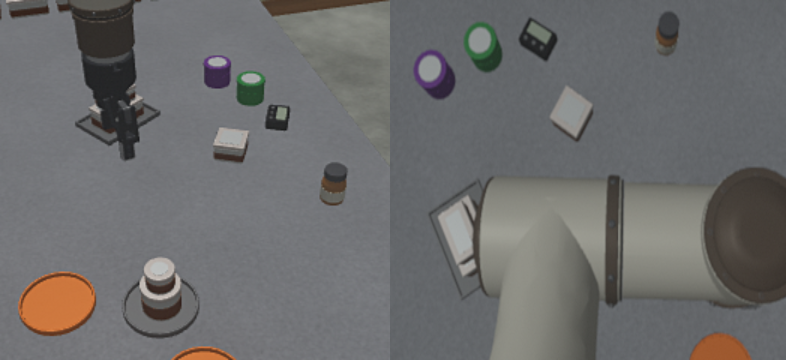

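Both stacks stand centred (small round at crop 159,270), the bystanders are in place and the gripper is clear. I'm handing the job in.

```bash
python3 -c "
from bench import job_done;print(job_done())"
```

```text
the job is handed in; nothing more can be done
None
```

I packed both deliveries and handed the job in; no verdict came back, but my last camera measurements put each tub about 1–3 mm from its target, with the square tub unmoved and the jar and timer standing in place by eye (the first grip on the large oblong tub failed and nudged it about 8 mm before I re-gripped it lower).

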